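Stack planed blanks on the sloping rack

ROBOT

A 6-joint arm with a two-finger parallel gripper is mounted at the origin on the work surface. World frame = base frame: x ahead of the robot, y to its left, z up, the work surface at z = 0. Lengths are in m, angles in rad, forces in N, time in s.
With the tool pointing down it reaches from about 0.3 to 0.875 m from the base axis. Payload 6.4 kg.
Tool frame: the origin (TCP) lies at the very end of the fingers, on their centre line; the grasp point (between the pads) lies bot.grasp_offset behind it (bot.grasp_offset is the distance from the TCP to the grasp point, in m); x points along the fingers, z is the direction in which the jaws open and shut, and the axes are right-handed (so a half turn about x gives the same grasp; the last joint's range is limited). The gripper opens to 85 mm and grips with 20 to 120 N. Pads are 22 mm wide; open, the fingers measure 114 mm over their backs; the gripper's body (76 mm by 85 mm) begins 54 mm behind the grasp point. The pads swing forward as they close: fully open they stand 13 mm farther back than shut.
Start: joints at [1, 0.181, 1.607, -0, 1.354, -0.206], TCP at [0.205, 0.537, 0.231] pointing down, gripper open.
Joint ranges: [-2.99, 2.99], [-0.89, 2.07], [0.3, 2.58], [-1.14, 4.28], [0, 2.63], [-3.12, 3.12]. Speed limits (rad/s): [2.57, 2.57, 3.01, 3.14, 3.14, 3.14].

INTERFACE

Orientations are given as a unit quaternion [x, y, z, w].
In Python, from bench import bot gives the robot as it stands.
- The arm moves only by the tool drive_tool, never from a script. Its argument "moves" is a list that holds one entry, the list of rows, each a list of 7 numbers: the turn, a rotation vector about the tool's x, y, z in rad, then the shift along the tool's x, y, z in cm, then the gripper command: -1 is shut, 1 is fully open, values between are in proportion. A call has 1 to 20 rows; each row is the pose to reach, as a shift and turn from the pose measured when the call began, along the tool's axes at that moment; what a row does not reach only later rows make up. A row lasts 1/12 s, in which the tool goes at most 41.7 mm and 7.16 degrees, less where a joint would pass 70% of its speed; a pose out of reach is approached as far as the arm can. A call with a gripper value outside its range is refused whole. The fingers move at their own pace and stop on an object; the grip force is fixed at half the most. Time passes only in rows, so rows that repeat a pose let the fingers close. It gives the time, the measured TCP pose, the force and the opening at its end, in the units of the state.
- bot.sense(): the state, without advancing time (a new reading comes with each control period).
- bot.camera(name): name is "scene" or "top" or "wrist"; returns a dict with "image" (384x512x3 uint8, red, green, blue), "camera_matrix" (3x3 intrinsics, pixels), "xyz" and "orientation" of the camera in the world. Camera axes: x right, y up, looking along -z (the intrinsics and any distortion apply to the point x, -y, -z); pixel columns grow to the right and rows downward; lengths in m; the calibration is good to about 2 mm. A picture is of the moment at which its call begins. There is no depth.
- bot.sign_off(): hands the job in, once; it reports no verdict.
The state is a dict: "clock": time; "joints": joint angles; "joint_velocities": joint speeds; "effort": joint torques, N m; "tool_pos": TCP position; "ee_rot": TCP orientation; "wrist_force": force on the tool from outside, world axes, zero at the start; "ft_torque": the same for the moment, N m; "opening": opening from 0.0 (shut) to 1.0 (fully open).
Only numpy, scipy, OpenCV 4.12 (cv2) and the standard library are available. Lean on these libraries where they do the work, as an engineer would, in place of code of your own. Each camera call takes 0.05 s, during which the arm holds its last target.

TASK

Lay the long plain wooden blank flat on the sloping shelf of the little rack, lengthwise along the slope and midway across the shelf, with its end against the stop at the shelf's low edge. Then stack the short plain blank on top of it in the same way, with its end against the stop too. Leave the bored blank (the one with a hole through it) where it lies.

Things in the scene. Friction and masses are not known exactly. Their poses are not given: they have to be found in the camera images.
- shelf: Sloping plywood shelf of a small fixed rack, 120 mm wide, 200 mm long, 20 degree slope; sides and high edge open. A stop 120 mm wide, 12 thick, 46 tall, square to it, stands along the low edge, towards the robot. Origin on its surface at mid-width at the foot of the stop's inner face, 40 mm above the bench; x up the slope from the stop, y across, z square out of it. Wood does not slide down by itself.
- long_blank: Plain planed light wood blank without a hole, 160 x 50 x 18 mm, 100 g or so, lying flat on the bench. Origin at the middle of the block (9 mm above its underside); x along the 160 mm, y along the 50 mm, z through the thickness.
- short_blank: Plain planed light wood blank without a hole, 110 x 50 x 18 mm, 70 g or so, lying flat on the bench. Origin at the middle of the block (9 mm above its underside); x along the 110 mm, y along the 50 mm, z through the thickness.
- bored_blank: Planed light wood blank with a 30 mm round hole through its middle, 135 x 50 x 18 mm, lying flat on the bench; a bystander. Origin at the middle of the block; x along the 135 mm, y along the 50 mm.
Not all that is in view belongs to the job. What is shaped like the long_blank but orange or purple is not meant.

How it is judged:
On the way:
1. the long blank lies released on the shelf, lengthwise, its end against the stop (x of long_blank in the frame of shelf between 0.074 and 0.092 m and y of long_blank in the frame of shelf between -0.02 and 0.02 m and z of long_blank in the frame of shelf between 0.003 and 0.015 m and angle between the x axis of long_blank and the x axis of shelf, either way round below 0.18 rad and angle between the z axis of long_blank and the z axis of shelf, either way round below 0.12 rad and contact force between long_blank and the fingers below 0.05 N and linear speed of long_blank below 0.02 m/s), for 0.2 s.
At the end, for the whole second after the job is handed in: The long blank lies flat on the shelf and the short blank flat on top of it, both released and at rest, each with its end within 12 mm of the stop, within 20 mm of the shelf's middle line and within about 10 degrees of the slope's direction (all of step 1 and x of short_blank in the frame of shelf between 0.049 and 0.067 m and y of short_blank in the frame of shelf between -0.02 and 0.02 m and z of short_blank in the frame of shelf between 0.021 and 0.033 m and angle between the x axis of short_blank and the x axis of shelf, either way round below 0.18 rad and angle between the z axis of short_blank and the z axis of shelf, either way round below 0.12 rad and contact force between short_blank and the fingers below 0.05 N and linear speed of short_blank below 0.02 m/s); the robot touches nothing.
It fails at once if the bored blank is shifted by more than 30 mm (distance of bored_blank from where it was at the start of the episode above 0.03 m).
It also fails if it takes over 54 s, if anything falls off the work surface, if the arm or the gripper's body presses on something with over 40 N, if the wrist force passes 120 N, or if a joint passes its speed limit or range.

## Working session

There is one attempt and no reset: what is moved stays moved. The work goes in short steps, Python scripts to look and compute and a tool call to move; the robot and the scene stay as the last step left them, time stands still between calls to the robot, and variables do not carry over. Pictures are saved under pics/ and viewed, and the job is handed in when it is done.

Besides the shell and the picture viewer there is one more tool, called as a command line: name --argument value ..., lists and objects as JSON in quotes. drive_tool: Moves the arm, as the interface text tells. Its arguments: {"type":"object","properties":{"moves":{"type":"array"}},"required":["moves"]}

```bash
mkdir -p pics; ls; python3 - <<'E'
from bench import bot
import cv2
print(bot.sense(), bot.grasp_offset)
for n in ("scene","top","wrist"):
    c=bot.camera(n); cv2.imwrite(f"pics/{n}0.png",cv2.cvtColor(c["image"],cv2.COLOR_RGB2BGR))
    print(n,c["camera_matrix"],c["xyz"],c["orientation"],[k for k in c])
E
```

```text
pics
{'clock': 0.0, 'joints': array([ 9.99690732e-01,  1.81569033e-01,  1.60801676e+00,  3.34058298e-05,
        1.35378175e+00, -2.06315005e-01]), 'joint_velocities': array([-7.04869172e-05, -4.89842191e-04,  5.29171642e-04, -6.87776601e-04,
        7.46439254e-04, -5.08086794e-04]), 'effort': array([ 2.16603046e-03, -4.44874370e+01, -3.51336730e+01, -4.17078672e-05,
        9.00226791e-03,  4.78000231e-05]), 'tool_pos': array([0.20481059, 0.5366971 , 0.23036418]), 'ee_rot': array([-0.40124275,  0.58298331,  0.40077912,  0.58181682]), 'wrist_force': array([ 1.01405771,  0.05826568, -0.12163396]), 'ft_torque': array([-0.0092694 , -0.004127  , -0.02429383]), 'opening': 0.9988620774617085} 0.0187
scene [[421.82615272   0.         255.56060073]
 [  0.         421.82615272 191.77018964]
 [  0.           0.           1.        ]] [1.05203361 0.04208638 1.01279901] [0.20712636 0.18378528 0.64766495 0.70982516] ['image', 'camera_matrix', 'xyz', 'orientation']
top [[356.88649716   0.         253.63798586]
 [  0.         356.88649716 198.4700888 ]
 [  0.           0.           1.        ]] [0.28667973 0.11539288 1.04449441] [ 0.05628841 -0.0696269  -0.70261506  0.70591486] ['image', 'camera_matrix', 'xyz', 'orientation']
wrist [[305.35561044   0.         253.19375499]
 [  0.         305.35561044 190.04058466]
 [  0.           0.           1.        ]] [0.13823058 0.5621353  0.37357608] [-0.11658637 -0.07960387  0.56098693  0.81569878] ['image', 'camera_matrix', 'xyz', 'orientation']
```

View pics/scene0.png

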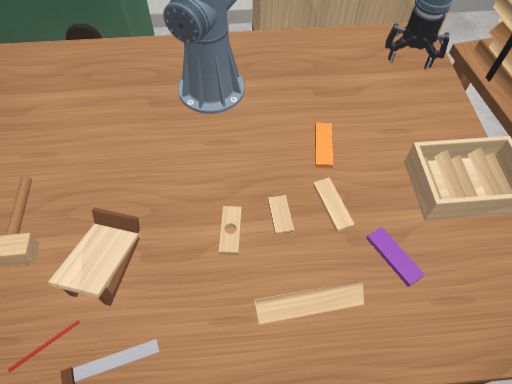

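View pics/top0.png

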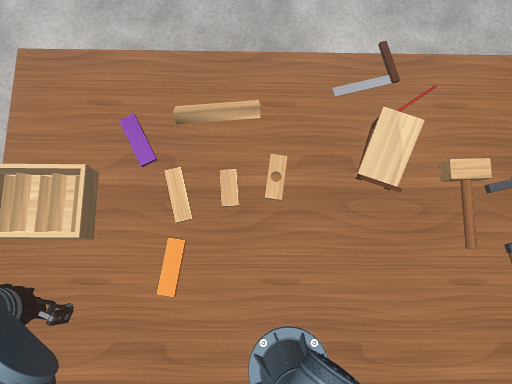

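View pics/wrist0.png

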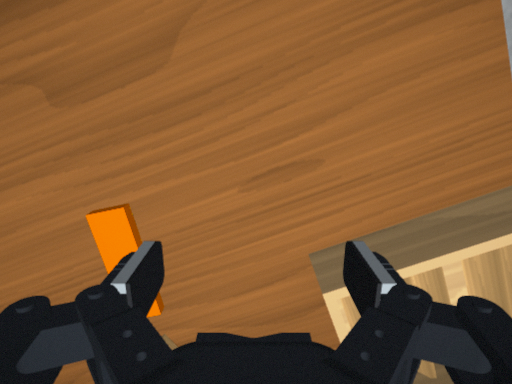

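The top view shows these candidates: a plain long blank at (178,194), a plain short one at (229,187), the bored one at (276,176), a long beam at (217,111), and orange and purple blocks. The rack is at (392,147), with its stop at the lower edge. I'll enlarge both views to confirm this and read the corners.

```bash
python3 - <<'E'
import cv2
t=cv2.imread("pics/top0.png"); s=cv2.imread("pics/scene0.png")
def crop(im,x0,y0,x1,y1,k,n):
    c=cv2.resize(im[y0:y1,x0:x1],None,fx=k,fy=k,interpolation=cv2.INTER_CUBIC)
    for x in range((x0//10+1)*10,x1,10): cv2.putText(c,str(x),(int((x-x0+.5)*k),10),0,.32,(0,0,255)); cv2.line(c,(int((x-x0+.5)*k),12),(int((x-x0+.5)*k),18),(0,0,255))
    for y in range((y0//10+1)*10,y1,10): cv2.putText(c,str(y),(0,int((y-y0+.5)*k)),0,.32,(0,0,255)); cv2.line(c,(22,int((y-y0+.5)*k)),(30,int((y-y0+.5)*k)),(0,0,255))
    cv2.imwrite("pics/"+n,c)
crop(t,155,140,295,230,5.6,"c_top.png")
crop(t,345,95,435,200,5.6,"c_rack.png")
crop(s,40,195,150,310,5,"s_rack.png")
crop(s,210,165,365,265,5,"s_bl.png")
E
```

```text
(no output)
```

View pics/c_top.png

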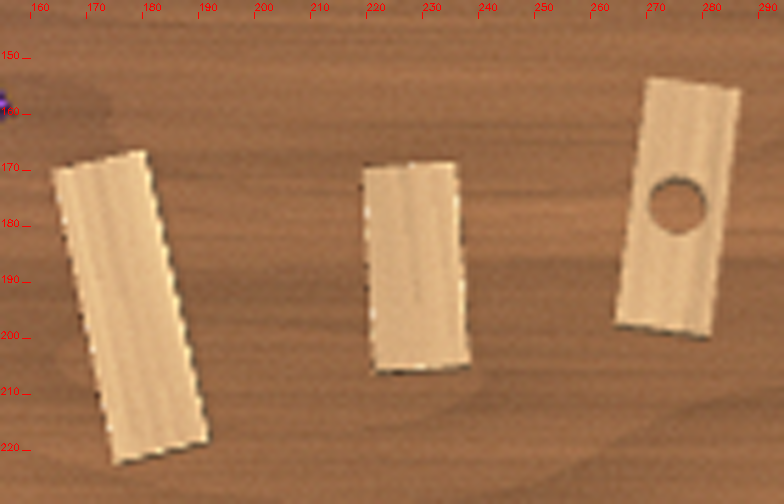

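View pics/c_rack.png

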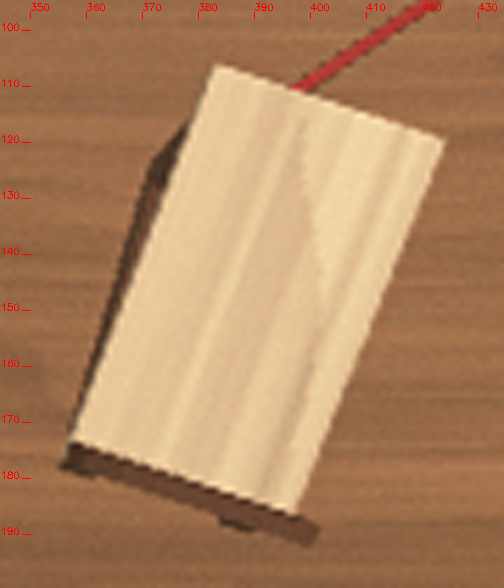

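View pics/s_rack.png

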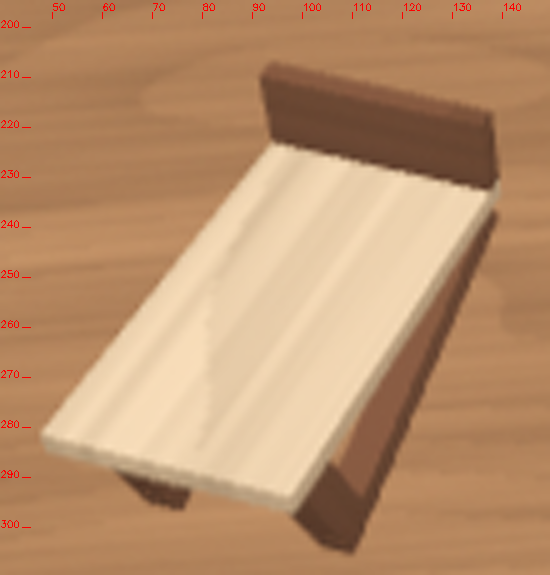

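View pics/s_bl.png

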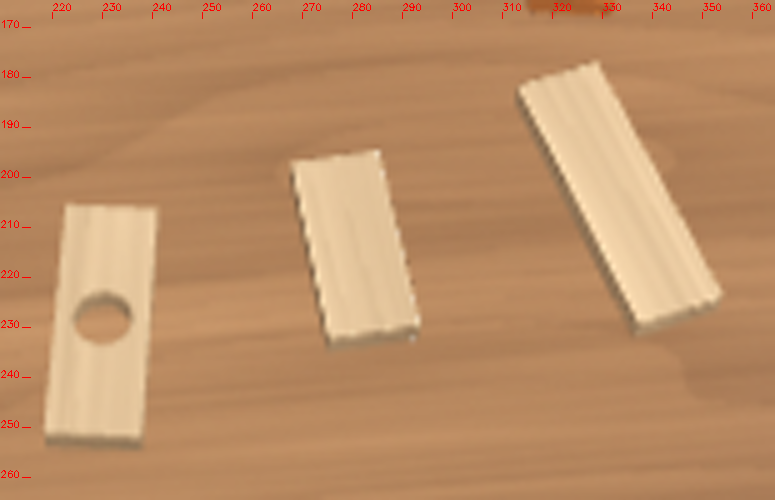

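The enlarged crops confirm it. The long plain blank is at top (178,194), the short plain one at (229,187), and the one with the hole at (276,176). I'll fit their poses from the corners in both views.

```bash
cat > h.py <<'E'
import numpy as np, cv2
from scipy.spatial.transform import Rotation as R
from scipy.optimize import least_squares
CAM={"scene":(421.826,255.5606,191.7702,[1.05203361,0.04208638,1.01279901],[0.20712636,0.18378528,0.64766495,0.70982516]),
"top":(356.8865,253.638,198.47,[0.28667973,0.11539288,1.04449441],[0.05628841,-0.0696269,-0.70261506,0.70591486])}
def proj(n,P,cam=None):
    f,cx,cy,p,q=CAM[n] if cam is None else cam
    c=R.from_quat(q).inv().apply(np.atleast_2d(P)-np.array(p)); return np.c_[cx+f*c[:,0]/-c[:,2],cy+f*-c[:,1]/-c[:,2]]
def Rsh(yaw,s=np.radians(20)): return R.from_euler('zy',[yaw,-s])  # x up the slope
E
cat > fit.py <<'E'
from h import *
T=lambda l:np.array(l)/5.6
pts={}
pts['long']=(160,50,{'top':T([(52,169),(146,151),(208,441),(115,464)])+[154.5,139.5],
 'scene':np.array([(637,331),(721,294),(598,62),(518,88)])/5+[209.5,164.5]})
pts['short']=(110,50,{'top':T([(362,169),(456,163),(470,366),(374,371)])+[154.5,139.5],
 'scene':np.array([(329,344),(419,325),(379,151),(292,162)])/5+[209.5,164.5]})
pts['bored']=(135,50,{'top':T([(648,79),(741,90),(710,334),(615,322)])+[154.5,139.5],
 'scene':np.array([(45,436),(142,441),(157,208),(66,205)])/5+[209.5,164.5]})
# which corner correspondences: try both orders
for n,(L,W,d) in pts.items():
    best=None
    B=np.array([(1,1),(1,-1),(-1,-1),(-1,1)])*[L/2000,W/2000]
    for cams in (['top'],['scene'],['top','scene']):
      best=None
      for sh in range(4):
       for fl in (0,1):
        def res(v,):
            r=[]
            P=np.c_[B@np.array([[np.cos(v[2]),np.sin(v[2])],[-np.sin(v[2]),np.cos(v[2])]])+v[:2],np.full(4,.018)]
            for c in cams:
                q=proj(c,P); o=d[c]
                if c=='scene':
                    # scene order free: match nearest
                    o=np.array([o[np.argmin(((o-x)**2).sum(1))] for x in q])
                else: o=np.array([o[np.argmin(((o-x)**2).sum(1))] for x in q])
                r.append((q-o).ravel())
            return np.concatenate(r)
        s=least_squares(res,[.45,-.1+.1*sh,.2*fl],x_scale=[.05,.05,.3])
        if best is None or s.cost<best.cost: best=s
      print(n,cams,np.round(best.x,4),'rms px',round(np.sqrt(2*best.cost/len(best.fun)),2))
rack={'top':(T([(214,65),(446,140),(70,441),(296,515)])+[344.5,94.5]),'scene':np.array([(292,499),(42,433),(490,189),(273,142)])/5+[39.5,194.5]}
for cams in (['top'],['scene'],['top','scene']):
    S=np.array([(.2,.06,0),(.2,-.06,0),(0,.06,0),(0,-.06,0)])
    def res(v):
        P=Rsh(v[2]).apply(S)+[v[0],v[1],.04]
        return np.concatenate([(proj(c,P)-(rack[c])).ravel() for c in cams])
    s=least_squares(res,[.4,-.3,0])
    print('rack',cams,np.round(s.x,4),np.round(np.sqrt(2*s.cost/len(s.fun)),2)); print(np.round(s.fun.reshape(-1,2),1))
E
python3 fit.py
```

```text
long ['top'] [0.484  0.3179 0.2437] rms px 0.2
long ['scene'] [0.4835 0.3159 0.2421] rms px 0.52
long ['top', 'scene'] [0.4837 0.3168 0.2424] rms px 0.47
short ['top'] [0.5053 0.1696 0.0761] rms px 0.17
short ['scene'] [0.5041 0.1682 0.0694] rms px 0.37
short ['top', 'scene'] [0.5047 0.1688 0.0722] rms px 0.37
bored ['top'] [ 0.5395  0.0311 -0.1331] rms px 0.19
bored ['scene'] [ 0.5376  0.0301 -0.132 ] rms px 0.28
bored ['top', 'scene'] [ 0.5385  0.0306 -0.1328] rms px 0.35
rack ['top'] [ 0.5249 -0.2633 -0.306 ] 0.79
[[ 0.9 -0.1]
 [-1.3  0.1]
 [ 1.3  0.3]
 [-0.8 -0.3]]
rack ['scene'] [ 0.5206 -0.262  -0.3285] 1.4
[[-1.5 -1.9]
 [ 0.6  2. ]
 [-0.1 -1.4]
 [ 1.2  1.4]]
rack ['top', 'scene'] [ 0.5225 -0.2624 -0.3177] 1.35
[[ 1.5  0.7]
 [-0.9  1.4]
 [ 1.1  0.9]
 [-1.2  0.8]
 [-0.8 -1.1]
 [ 0.9  3.2]
 [-0.2 -0.9]
 [ 0.8  2.2]]
```

```bash
sed -i "s/'zy'/'ZY'/" h.py; python3 fit.py | grep -A9 rack; python3 - <<'E'
from h import *
print(R.from_quat([-0.40124275,0.58298331,0.40077912,0.58181682]).as_matrix().round(3))
E
```

```text
rack ['top'] [ 0.5249 -0.2623 -0.325 ] 0.21
[[ 0.2 -0. ]
 [-0.1 -0.1]
 [ 0.4  0.1]
 [-0.4  0. ]]
rack ['scene'] [ 0.5214 -0.2631 -0.3294] 0.31
[[ 0.  -0.7]
 [-0.   0.1]
 [ 0.   0.6]
 [-0.   0.1]]
rack ['top', 'scene'] [ 0.523  -0.2625 -0.3278] 0.55
[[ 0.5  0.6]
 [ 0.2  0.6]
 [ 0.5  0.7]
 [-0.3  0.7]
 [ 0.3  0. ]
 [ 0.2  0.9]
 [ 0.2  1.1]
 [ 0.1  0.6]]
[[-0.001 -0.934  0.357]
 [-0.001  0.357  0.934]
 [-1.     0.    -0.002]]
```

Both views agree to about 2 mm. Next is a helper that turns a target pose into move numbers.

```bash
cat >> h.py <<'E'
LONG=(0.4838,0.3170,0.2430); SHORT=(0.5048,0.1690,0.0725)
SHO=np.array([0.5230,-0.2626]); SYAW=-0.327
def benchR(yaw):  # tool x down, tool z = blank y
    x=np.array([0,0,-1.]); z=np.array([-np.sin(yaw),np.cos(yaw),0]); return R.from_matrix(np.c_[x,np.cross(z,x),z])
def shelfR():
    M=Rsh(SYAW).as_matrix(); x=-M[:,2]; z=M[:,1]; return R.from_matrix(np.c_[x,np.cross(z,x),z])
def shelfP(x,y,z): return Rsh(SYAW).apply([x,y,z])+[*SHO,.04]
def go(bot,P,Rt):
    s=bot.sense(); R0=R.from_quat(s["ee_rot"])
    print("turn",(R0.inv()*Rt).as_rotvec().round(4),"shift cm",(R0.inv().apply(np.array(P)-s["tool_pos"])*100).round(2),"t",round(s["clock"],2),"pos",s["tool_pos"].round(4),"open",round(s["opening"],3),"F",s["wrist_force"].round(1))
E
python3 - <<'E'
from h import *; from bench import bot
go(bot,[LONG[0],LONG[1],.10],benchR(LONG[2]))
E
```

```text
turn [-0.6078 -0.0012 -0.0007] shift cm [ 13.06 -33.9  -10.57] t 0.15 pos [0.2049 0.5368 0.2306] open 0.995 F [-0.4  0.8 -0.1]
```

drive_tool --moves '[[[-0.608,-0.001,-0.001,13.0,-33.9,-10.6,1],[-0.608,-0.001,-0.001,13.0,-33.9,-10.6,1],[-0.608,-0.001,-0.001,13.0,-33.9,-10.6,1],[-0.608,-0.001,-0.001,13.0,-33.9,-10.6,1],[-0.608,-0.001,-0.001,13.0,-33.9,-10.6,1],[-0.608,-0.001,-0.001,13.0,-33.9,-10.6,1],[-0.608,-0.001,-0.001,13.0,-33.9,-10.6,1],[-0.608,-0.001,-0.001,13.0,-33.9,-10.6,1],[-0.608,-0.001,-0.001,13.0,-33.9,-10.6,1],[-0.608,-0.001,-0.001,13.0,-33.9,-10.6,1],[-0.608,-0.001,-0.001,13.0,-33.9,-10.6,1],[-0.608,-0.001,-0.001,13.0,-33.9,-10.6,1],[-0.608,-0.001,-0.001,13.0,-33.9,-10.6,1]]]'

```text
clock: 1.23
tool_pos: [0.483, 0.3171, 0.1006]
ee_rot: [-0.557, 0.436, 0.557, 0.436]
wrist_force: [-0.7, -0.1, -0.7]
opening: 1.001
```

```bash
python3 - <<'E'
from h import *; from bench import bot
go(bot,[LONG[0],LONG[1],.004],benchR(LONG[2]))
c=bot.camera("wrist"); im=cv2.cvtColor(c["image"],cv2.COLOR_RGB2BGR)
K=c["camera_matrix"]; cam=(K[0,0],K[0,2],K[1,2],c["xyz"],c["orientation"])
y=LONG[2]; B=R.from_euler('z',y).apply(np.array([(.08,.025,0),(.08,-.025,0),(-.08,-.025,0),(-.08,.025,0)]))+[LONG[0],LONG[1],.018]
cv2.polylines(im,[proj('',B,cam).round().astype(int)],True,(0,0,255),1)
cv2.imwrite("pics/w1.png",im)
E
```

```text
turn [ 0.0003  0.     -0.0004] shift cm [ 9.66 -0.08 -0.03] t 1.23 pos [0.483  0.3171 0.1006] open 1.001 F [-0.7 -0.1 -0.7]
```

View pics/w1.png

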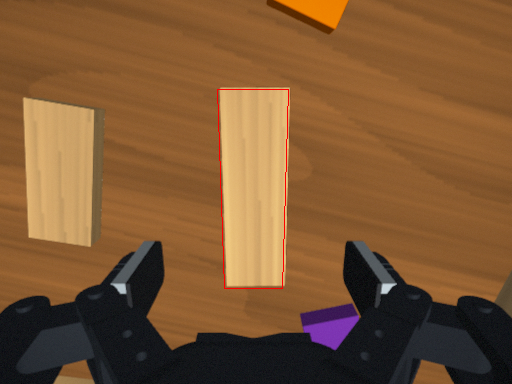

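The predicted outline (red) sits exactly on the long blank, with corners (218,88) to (284,288). I'll descend and grip.

drive_tool --moves '[[[0,0,0,3,-0.1,0,1],[0,0,0,6,-0.1,0,1],[0,0,0,8,-0.1,0,1],[0,0,0,9,-0.1,0,1],[0,0,0,9.6,-0.1,0,1],[0,0,0,9.6,-0.1,0,1],[0,0,0,9.6,-0.1,0,0],[0,0,0,9.6,-0.1,0,-1],[0,0,0,9.6,-0.1,0,-1],[0,0,0,9.6,-0.1,0,-1],[0,0,0,9.6,-0.1,0,-1],[0,0,0,9.6,-0.1,0,-1],[0,0,0,9.6,-0.1,0,-1],[0,0,0,9.6,-0.1,0,-1]]]'

```text
clock: 2.45
tool_pos: [0.4853, 0.3185, 0.0069]
ee_rot: [0.558, -0.434, -0.557, -0.436]
wrist_force: [-2.2, 0.4, 6.3]
opening: 0.562
```

drive_tool --moves '[[[0,0,0,-2,0,0,-1],[0,0,0,-5,0,0,-1],[0,0,0,-9,0,0,-1],[0,0,0,-13,0,0,-1],[0,0,0,-16,0,0,-1],[0,0,0,-18,0,0,-1],[0,0,0,-18,0,0,-1]]]'

```text
clock: 3.03
tool_pos: [0.4879, 0.3195, 0.1935]
ee_rot: [0.56, -0.431, -0.555, -0.44]
wrist_force: [1.3, 0.2, 0.1]
opening: 0.568
```

```bash
python3 - <<'E'
from h import *; from bench import bot
go(bot,shelfP(.09,0,.12),shelfR())
c=bot.camera("wrist"); im=cv2.cvtColor(c["image"],cv2.COLOR_RGB2BGR)
cv2.imwrite("pics/w2.png",im)
E
```

```text
turn [ 0.5641  0.1057 -0.3262] shift cm [  0.77   7.02 -59.68] t 3.03 pos [0.4879 0.3195 0.1935] open 0.568 F [1.3 0.2 0.1]
```

View pics/w2.png

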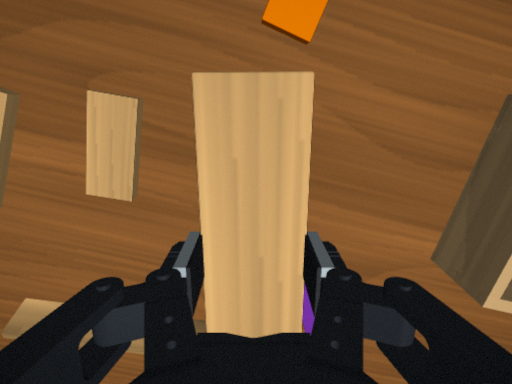

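```bash
cat >> h.py <<'E'
def inhand(bot,name,L,px):
    """px: far-left, far-right corner of the near-camera face, + points on left and right edges; fit block pose in tool frame"""
E
python3 - <<'E'
from h import *; from bench import bot
s=bot.sense(); c=bot.camera("wrist"); im=cv2.cvtColor(c["image"],cv2.COLOR_RGB2BGR)
K=c["camera_matrix"]; cam=(K[0,0],K[0,2],K[1,2],c["xyz"],c["orientation"])
R0=R.from_quat(s["ee_rot"]); p0=s["tool_pos"]; print(p0, s["clock"], s["wrist_force"])
go(bot,shelfP(.09,0,.12),shelfR())
print("cam in tool",R0.inv().apply(c["xyz"]-p0), R0.inv().apply(R.from_quat(c["orientation"]).apply([0,0,-1])))
k=3; cv2.imwrite("pics/w2c.png",cv2.resize(im[55:255,170:340],None,fx=k,fy=k,interpolation=cv2.INTER_CUBIC))
# prediction: block center at tool (x=-0.002,y=0,z=0)
def P(x,y,pitch,z=0,yaw=0):
    B=np.array([(-.009,.08*a,.025*b) for a,b in((1,1),(1,-1),(-1,-1),(-1,1))])
    return R0.apply(R.from_euler('zx',[pitch,yaw]).apply(B)+[x,y,z])+p0
for a in ((-.002,0,0),(-.002,.004,0),(.002,0,0),(-.002,0,.05)): print(a,proj('',P(*a),cam).round(1).tolist())
E
```

```text
[0.48648265 0.31889142 0.19030199] 3.0833 [-1.02784794 -0.64511546 -1.99705265]
turn [ 0.5648  0.1021 -0.3343] shift cm [  0.32   6.7  -59.64] t 3.13 pos [0.485  0.3183 0.1877] open 0.56 F [-0.3 -0.  -3.3]
cam in tool [-0.14307284  0.0714853  -0.00025662] [ 9.59891733e-01 -2.80369999e-01  7.24769284e-04]
(-0.002, 0, 0) [[314.8, 79.0], [192.1, 79.2], [208.6, 385.7], [298.8, 385.5]]
(-0.002, 0.004, 0) [[315.3, 68.5], [191.5, 68.6], [208.3, 380.0], [299.1, 379.8]]
(0.002, 0, 0) [[312.9, 79.7], [193.9, 79.8], [209.6, 379.3], [297.8, 379.2]]
(-0.002, 0, 0.05) [[316.7, 79.8], [190.2, 79.9], [209.6, 379.8], [297.8, 379.6]]
```

View pics/w2c.png

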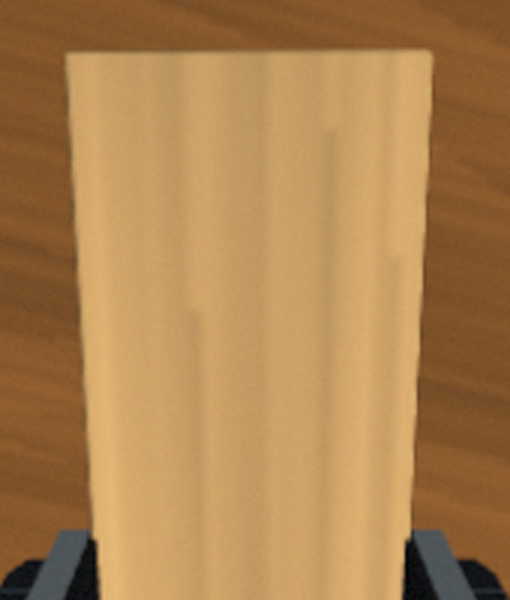

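It is held square. The blank's centre is about 2.7 mm along tool +y and about 2 mm behind the TCP. I'll carry it above the shelf.

drive_tool --moves '[[[0,0,0,0,0,-4,-1],[0.1,0.02,-0.06,0,1,-8,-1],[0.2,0.03,-0.12,0.1,2,-12,-1],[0.3,0.05,-0.17,0.1,3,-16,-1],[0.4,0.07,-0.23,0.2,4,-20,-1],[0.5,0.09,-0.29,0.2,5,-24,-1],[0.565,0.102,-0.334,0.3,6,-28,-1],[0.565,0.102,-0.334,0.3,6.4,-32,-1],[0.565,0.102,-0.334,0.3,6.4,-36,-1],[0.565,0.102,-0.334,0.3,6.4,-40,-1],[0.565,0.102,-0.334,0.3,6.4,-44,-1],[0.565,0.102,-0.334,0.3,6.4,-48,-1],[0.565,0.102,-0.334,0.3,6.4,-52,-1],[0.565,0.102,-0.334,0.3,6.4,-56,-1],[0.565,0.102,-0.334,0.3,6.4,-59,-1],[0.565,0.102,-0.334,0.3,6.4,-59.6,-1],[0.565,0.102,-0.334,0.3,6.4,-59.6,-1],[0.565,0.102,-0.334,0.3,6.4,-59.6,-1],[0.565,0.102,-0.334,0.3,6.4,-59.6,-1]]]'

```text
clock: 4.72
tool_pos: [0.566, -0.2735, 0.182]
ee_rot: [-0.504, 0.495, 0.307, 0.637]
wrist_force: [0.4, 0.5, -0.6]
opening: 0.56
```

```bash
python3 - <<'E'
from h import *; from bench import bot
go(bot,shelfP(.0947,0,.03),shelfR())
for n in("wrist","top"):
    c=bot.camera(n); im=cv2.cvtColor(c["image"],cv2.COLOR_RGB2BGR)
    K=c["camera_matrix"]; cam=(K[0,0],K[0,2],K[1,2],c["xyz"],c["orientation"])
    S=Rsh(SYAW).apply(np.array([(.2,.06,0),(.2,-.06,0),(0,-.06,0),(0,.06,0)]))+[*SHO,.04]
    cv2.polylines(im,[proj('',S,cam).round().astype(int)],True,(0,0,255),1)
    cv2.imwrite(f"pics/{n}3.png",im)
E
```

```text
turn [ 0.0001  0.0017 -0.0035] shift cm [ 8.83 -0.49 -0.36] t 4.72 pos [ 0.566  -0.2735  0.182 ] open 0.56 F [ 0.4  0.5 -0.6]
```

View pics/wrist3.png

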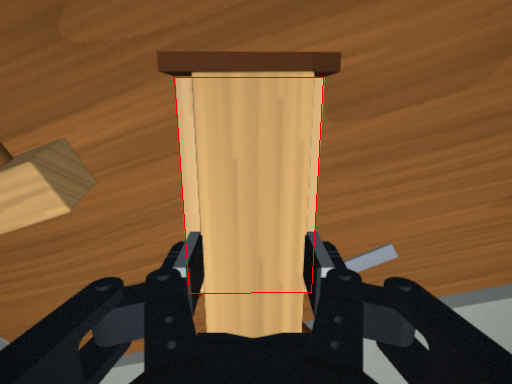

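View pics/top3.png

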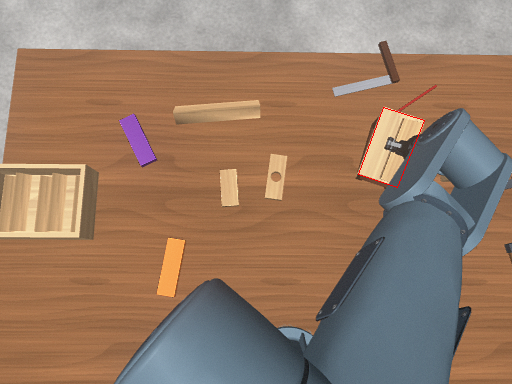

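The red shelf outline matches the real shelf edges: foot of the stop at row 76, sides at columns 176 and 324. The blank is aligned over it. I'll descend to about 2 cm above.

drive_tool --moves '[[[0,0,0,2,-0.5,-0.4,-1],[0,0,0,5,-0.5,-0.4,-1],[0,0,0,7,-0.5,-0.4,-1],[0,0,0,8.4,-0.5,-0.4,-1],[0,0,0,8.8,-0.5,-0.4,-1],[0,0,0,8.8,-0.5,-0.4,-1],[0,0,0,8.8,-0.5,-0.4,-1],[0,0,0,8.8,-0.5,-0.4,-1]]]'

```text
clock: 5.48
tool_pos: [0.5989, -0.2885, 0.1037]
ee_rot: [-0.506, 0.494, 0.306, 0.637]
wrist_force: [0.4, 0.5, -0.7]
opening: 0.566
```

```bash
python3 - <<'E'
from h import *; from bench import bot
go(bot,shelfP(.0887,0,.007),shelfR())
c=bot.camera("wrist"); im=cv2.cvtColor(c["image"],cv2.COLOR_RGB2BGR)
cv2.imwrite("pics/w4.png",cv2.resize(im[30:130,140:360],None,fx=3.5,fy=3.5,interpolation=cv2.INTER_CUBIC))
E
```

```text
turn [0.0019 0.0006 0.0005] shift cm [2.54 0.84 0.01] t 5.48 pos [ 0.5989 -0.2885  0.1037] open 0.566 F [ 0.4  0.5 -0.7]
```

View pics/w4.png

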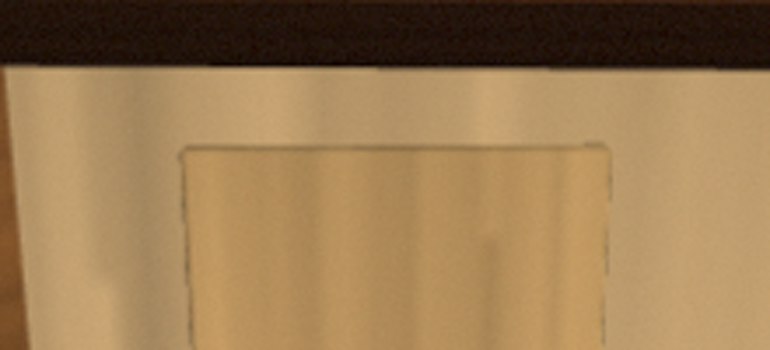

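The blank is square to the stop with a clear gap. I'll lower it onto the shelf.

drive_tool --moves '[[[0,0,0,0.6,0.3,0,-1],[0,0,0,1.2,0.6,0,-1],[0,0,0,1.7,0.8,0,-1],[0,0,0,2.0,0.8,0,-1],[0,0,0,2.2,0.8,0,-1],[0,0,0,2.4,0.8,0,-1],[0,0,0,2.4,0.8,0,-1],[0,0,0,2.4,0.8,0,-1]]]'

```text
clock: 6.2
tool_pos: [0.5996, -0.2889, 0.0784]
ee_rot: [-0.506, 0.494, 0.306, 0.637]
wrist_force: [-0.6, -0.4, -2.4]
opening: 0.564
```

```bash
python3 - <<'E'
from h import *; from bench import bot
go(bot,shelfP(.0887,0,.007),shelfR())
c=bot.camera("wrist"); im=cv2.cvtColor(c["image"],cv2.COLOR_RGB2BGR)
cv2.imwrite("pics/w5.png",cv2.resize(im[30:180,140:360],None,fx=3.5,fy=3.5,interpolation=cv2.INTER_CUBIC))
E
```

```text
turn [0.0018 0.0005 0.0007] shift cm [0.14 0.06 0.03] t 6.2 pos [ 0.5996 -0.2889  0.0784] open 0.564 F [-0.6 -0.4 -2.4]
```

View pics/w5.png

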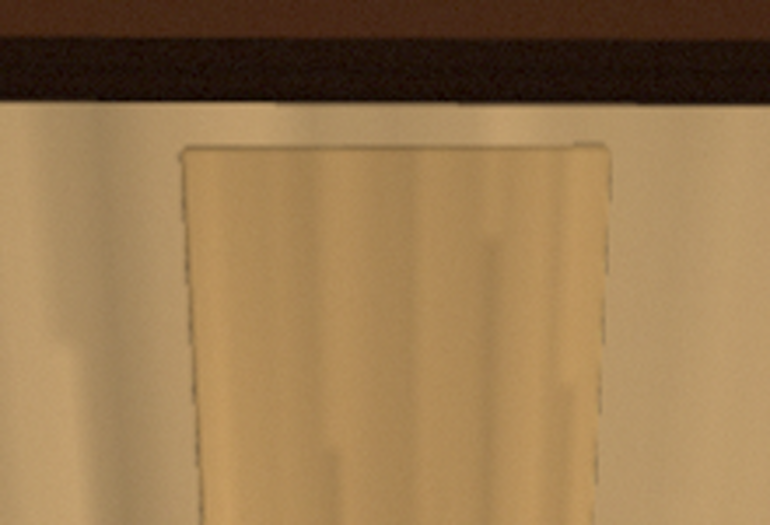

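There is about a 6 mm gap and no contact yet. I'll lower the last bit and slide towards the stop.

drive_tool --moves '[[[0,0,0,0.1,0,0,-1],[0,0,0,0.15,0.1,0,-1],[0,0,0,0.2,0.2,0,-1],[0,0,0,0.2,0.35,0,-1],[0,0,0,0.2,0.5,0,-1],[0,0,0,0.2,0.5,0,-1],[0,0,0,0.2,0.5,0,-1]]]'

```text
clock: 6.83
tool_pos: [0.5962, -0.2881, 0.0757]
ee_rot: [-0.507, 0.494, 0.306, 0.637]
wrist_force: [0.3, -0.6, 4.3]
opening: 0.562
```

```bash
python3 - <<'E'
from h import *; from bench import bot
go(bot,shelfP(.0827,0,.007),shelfR())
c=bot.camera("wrist"); im=cv2.cvtColor(c["image"],cv2.COLOR_RGB2BGR)
cv2.imwrite("pics/w6.png",cv2.resize(im[30:180,140:360],None,fx=3.5,fy=3.5,interpolation=cv2.INTER_CUBIC))
E
```

```text
turn [ 0.0018 -0.0001  0.0021] shift cm [0.   0.23 0.06] t 6.83 pos [ 0.5962 -0.2881  0.0757] open 0.562 F [ 0.3 -0.6  4.3]
```

View pics/w6.png

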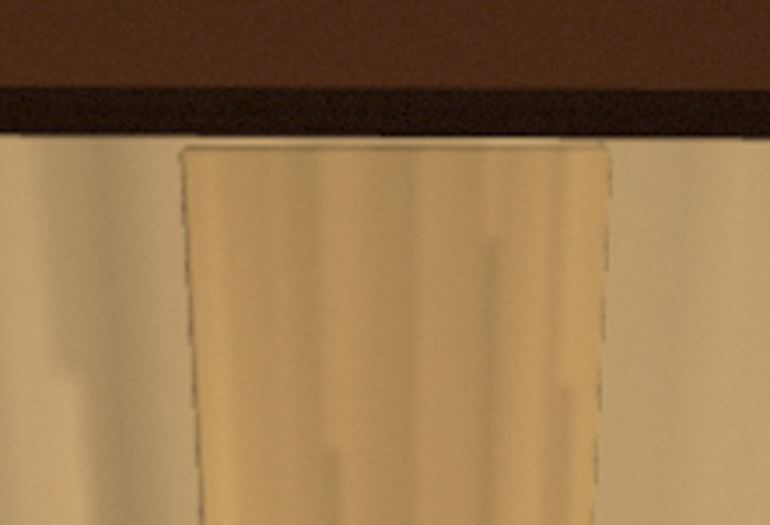

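It is touching the shelf now (4 N) with about 2 mm of gap left. I'll nudge it to the stop, open and back off.

drive_tool --moves '[[[0,0,0,0,0.1,0,-1],[0,0,0,0,0.2,0,-1],[0,0,0,0,0.3,0,-1],[0,0,0,0,0.3,0,-1],[0,0,0,0,0.25,0,0.3],[0,0,0,0,0.25,0,0.6],[0,0,0,0,0.25,0,0.8],[0,0,0,-0.3,0.25,0,0.8],[0,0,0,-0.3,0.25,0,0.8],[0,0,0,-2,0.25,0,0.8],[0,0,0,-5,0,0,0.8],[0,0,0,-8,-0.5,0,0.8],[0,0,0,-12,-1,0,1],[0,0,0,-12,-1,0,1],[0,0,0,-12,-1,0,1]]]'

```text
clock: 8.13
tool_pos: [0.5672, -0.2789, 0.1957]
ee_rot: [-0.509, 0.493, 0.303, 0.637]
wrist_force: [-0.7, 0.3, -0.4]
opening: 0.999
```

```bash
python3 - <<'E'
from h import *; from bench import bot
go(bot,[SHORT[0],SHORT[1],.16],benchR(SHORT[2]))
c=bot.camera("wrist"); im=cv2.cvtColor(c["image"],cv2.COLOR_RGB2BGR)
K=c["camera_matrix"]; cam=(K[0,0],K[0,2],K[1,2],c["xyz"],c["orientation"])
for (x0,x1,w,z,col) in((0,.2,.06,0,(0,0,255)),(0,.16,.025,.018,(0,255,0))):
    S=Rsh(SYAW).apply(np.array([(x1,w,z),(x1,-w,z),(x0,-w,z),(x0,w,z)]))+[*SHO,.04]
    cv2.polylines(im,[proj('',S,cam).round().astype(int)],True,col,1)
cv2.imwrite("pics/w7.png",im)
E
```

```text
turn [-0.393  -0.0741  0.3515] shift cm [-3.84 20.16 40.46] t 8.13 pos [ 0.5672 -0.2789  0.1957] open 0.999 F [-0.7  0.3 -0.4]
```

View pics/w7.png

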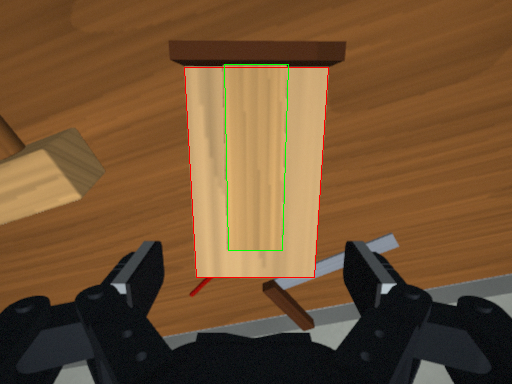

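The long blank (224–289, 65–250) sits exactly on the nominal outline against the stop. Now for the short one.

drive_tool --moves '[[[0,0,0,-2,2,4,1],[-0.1,-0.02,0.09,-3,4,8,1],[-0.2,-0.04,0.18,-3.8,6,12,1],[-0.3,-0.06,0.27,-3.8,8,16,1],[-0.393,-0.074,0.352,-3.8,10,20,1],[-0.393,-0.074,0.352,-3.8,12,24,1],[-0.393,-0.074,0.352,-3.8,14,28,1],[-0.393,-0.074,0.352,-3.8,16,32,1],[-0.393,-0.074,0.352,-3.8,18,36,1],[-0.393,-0.074,0.352,-3.8,20,39,1],[-0.393,-0.074,0.352,-3.8,20.2,40.5,1],[-0.393,-0.074,0.352,-3.8,20.2,40.5,1],[-0.393,-0.074,0.352,-3.8,20.2,40.5,1],[-0.393,-0.074,0.352,-3.8,20.2,40.5,1]]]'

```text
clock: 9.35
tool_pos: [0.5028, 0.1703, 0.1569]
ee_rot: [-0.516, 0.482, 0.52, 0.48]
wrist_force: [-0.4, -1.0, -0.5]
opening: 1.0
```

```bash
python3 - <<'E'
from h import *; from bench import bot
go(bot,[SHORT[0],SHORT[1],.009],benchR(SHORT[2]))
c=bot.camera("wrist"); im=cv2.cvtColor(c["image"],cv2.COLOR_RGB2BGR)
K=c["camera_matrix"]; cam=(K[0,0],K[0,2],K[1,2],c["xyz"],c["orientation"])
y=SHORT[2]; B=R.from_euler('z',y).apply(np.array([(.055,.025,0),(.055,-.025,0),(-.055,-.025,0),(-.055,.025,0)]))+[*SHORT[:2],.018]
cv2.polylines(im,[proj('',B,cam).round().astype(int)],True,(0,0,255),1)
cv2.imwrite("pics/w8.png",im)
E
```

```text
turn [ 0.0012  0.0023 -0.0061] shift cm [14.79 -0.29 -0.18] t 9.35 pos [0.5028 0.1703 0.1569] open 1.0 F [-0.4 -1.  -0.5]
```

View pics/w8.png

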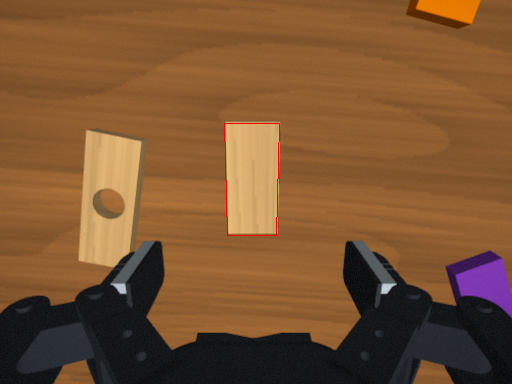

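The outline matches the short blank (225–280, 123–235), and the bored one is clear at left. I'll descend and grip slightly higher than last time.

drive_tool --moves '[[[0,0,-0.006,4,-0.1,-0.1,1],[0,0,-0.006,8,-0.3,-0.2,1],[0,0,-0.006,11,-0.3,-0.2,1],[0,0,-0.006,13,-0.3,-0.2,1],[0,0,-0.006,14.4,-0.3,-0.2,1],[0,0,-0.006,14.8,-0.3,-0.2,1],[0,0,-0.006,14.8,-0.3,-0.2,1],[0,0,-0.006,14.8,-0.3,-0.2,0],[0,0,-0.006,14.8,-0.3,-0.2,-1],[0,0,-0.006,14.8,-0.3,-0.2,-1],[0,0,-0.006,14.8,-0.3,-0.2,-1],[0,0,-0.006,14.8,-0.3,-0.2,-1],[0,0,-0.006,14.8,-0.3,-0.2,-1],[0,0,-0.006,14.8,-0.3,-0.2,-1],[0,0,-0.006,14.8,-0.3,-0.2,-1]]]'

```text
clock: 10.65
tool_pos: [0.507, 0.1681, 0.0113]
ee_rot: [0.518, -0.48, -0.517, -0.483]
wrist_force: [-0.6, -2.3, 7.2]
opening: 0.561
```

drive_tool --moves '[[[0,0,0,-2,0,0,-1],[0,0,0,-5,0,0,-1],[0,0,0,-9,0,0,-1],[0,0,0,-13,0,0,-1],[0,0,0,-17,0,0,-1],[0,0,0,-19,0,0,-1],[0,0,0,-19,0,0,-1],[0,0,0,-19,0,0,-1],[0,0,0,-19,0,0,-1]]]'

```text
clock: 11.4
tool_pos: [0.5056, 0.1676, 0.2008]
ee_rot: [0.518, -0.48, -0.518, -0.483]
wrist_force: [-1.2, 0.1, -1.3]
opening: 0.552
```

```bash
python3 - <<'E'
from h import *; from bench import bot
go(bot,shelfP(.07,0,.12),shelfR())
s=bot.sense();R0=R.from_quat(s["ee_rot"]); p0=s["tool_pos"]
c=bot.camera("wrist"); im=cv2.cvtColor(c["image"],cv2.COLOR_RGB2BGR)
K=c["camera_matrix"]; cam=(K[0,0],K[0,2],K[1,2],c["xyz"],c["orientation"])
B=np.array([(-.009,.055*a,.025*b) for a,b in((1,1),(1,-1),(-1,-1),(-1,1))])
cv2.polylines(im,[proj('',R0.apply(B)+p0,cam).round().astype(int)],True,(0,0,255),1)
for y in (0,.002,.004): print(proj('',R0.apply(B+[0,y,0])+p0,cam)[:2].round(1).tolist())
cv2.imwrite("pics/w9.png",cv2.resize(im[80:280,150:350],None,fx=3,fy=3,interpolation=cv2.INTER_CUBIC))
E
```

```text
turn [ 0.395   0.0722 -0.3418] shift cm [  2.32  -0.88 -44.  ] t 11.4 pos [0.5056 0.1676 0.2008] open 0.552 F [-1.2  0.1 -1.3]
[[310.8, 140.1], [196.2, 140.2]]
[[311.0, 135.4], [196.0, 135.6]]
[[311.2, 130.8], [195.8, 130.9]]
```

View pics/w9.png

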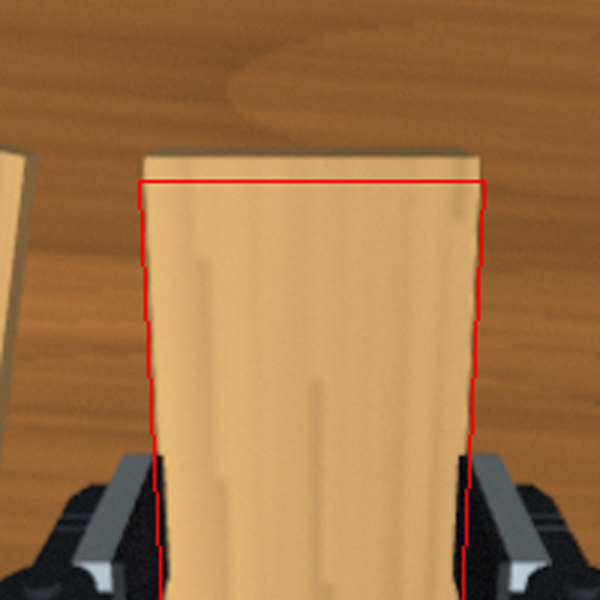

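It is held, with the centre about 3.5 mm along tool +y and about 2.5 mm ahead of the TCP. I'll carry it over the shelf.

drive_tool --moves '[[[0,0,0,0,0,-4,-1],[0.1,0.02,-0.08,0.5,0,-8,-1],[0.2,0.04,-0.17,1,-0.2,-12,-1],[0.3,0.055,-0.26,1.5,-0.4,-16,-1],[0.395,0.072,-0.342,2,-0.6,-20,-1],[0.395,0.072,-0.342,2.3,-0.9,-24,-1],[0.395,0.072,-0.342,2.3,-0.9,-28,-1],[0.395,0.072,-0.342,2.3,-0.9,-32,-1],[0.395,0.072,-0.342,2.3,-0.9,-36,-1],[0.395,0.072,-0.342,2.3,-0.9,-40,-1],[0.395,0.072,-0.342,2.3,-0.9,-43,-1],[0.395,0.072,-0.342,2.3,-0.9,-44,-1],[0.395,0.072,-0.342,2.3,-0.9,-44,-1],[0.395,0.072,-0.342,2.3,-0.9,-44,-1],[0.395,0.072,-0.342,2.3,-0.9,-44,-1]]]'

```text
clock: 12.7
tool_pos: [0.5454, -0.2686, 0.1747]
ee_rot: [-0.504, 0.495, 0.308, 0.637]
wrist_force: [0.0, 0.6, -0.1]
opening: 0.554
```

```bash
python3 - <<'E'
from h import *; from bench import bot
go(bot,shelfP(.0685,0,.05),shelfR())
E
```

```text
turn [ 0.0007  0.0014 -0.0041] shift cm [ 6.86 -0.09 -0.17] t 12.7 pos [ 0.5454 -0.2686  0.1747] open 0.554 F [ 0.   0.6 -0.1]
```

drive_tool --moves '[[[0,0,-0.004,2,-0.1,-0.2,-1],[0,0,-0.004,4,-0.1,-0.2,-1],[0,0,-0.004,6,-0.1,-0.2,-1],[0,0,-0.004,6.8,-0.1,-0.2,-1],[0,0,-0.004,6.8,-0.1,-0.2,-1],[0,0,-0.004,6.8,-0.1,-0.2,-1],[0,0,-0.004,6.8,-0.1,-0.2,-1]]]'

```text
clock: 13.28
tool_pos: [0.568, -0.2777, 0.1122]
ee_rot: [-0.506, 0.493, 0.306, 0.638]
wrist_force: [-0.5, -0.4, 0.0]
opening: 0.554
```

```bash
python3 - <<'E'
from h import *; from bench import bot
go(bot,shelfP(.0655,0,.0297),shelfR())
c=bot.camera("wrist"); im=cv2.cvtColor(c["image"],cv2.COLOR_RGB2BGR)
cv2.imwrite("pics/w10.png",cv2.resize(im[60:260,140:360],None,fx=3,fy=3,interpolation=cv2.INTER_CUBIC))
E
```

```text
turn [0.0016 0.0012 0.0014] shift cm [ 2.19  0.39 -0.02] t 13.28 pos [ 0.568  -0.2777  0.1122] open 0.554 F [-0.5 -0.4  0. ]
```

View pics/w10.png

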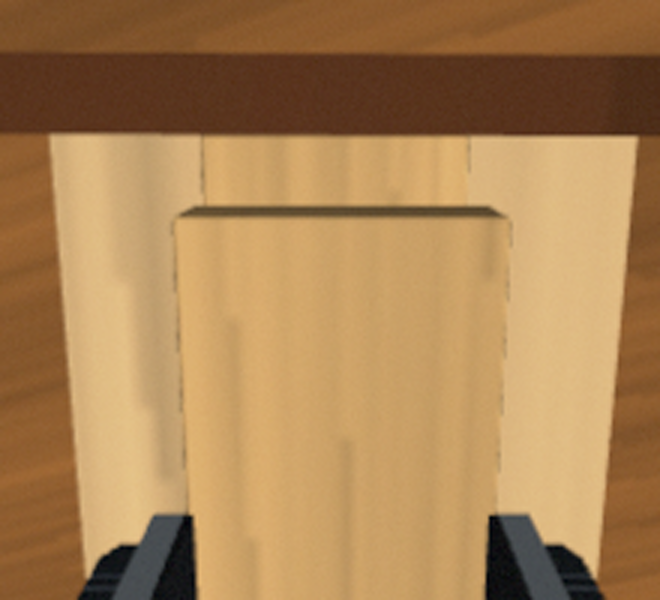

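The short blank is centred over the long one and well clear of the stop. I'll lower it to contact.

drive_tool --moves '[[[0,0,0,0.6,0.2,0,-1],[0,0,0,1.2,0.4,0,-1],[0,0,0,1.6,0.4,0,-1],[0,0,0,1.9,0.4,0,-1],[0,0,0,2.1,0.4,0,-1],[0,0,0,2.2,0.4,0,-1],[0,0,0,2.2,0.4,0,-1],[0,0,0,2.2,0.4,0,-1]]]'

```text
clock: 14.0
tool_pos: [0.5718, -0.2794, 0.0905]
ee_rot: [-0.506, 0.493, 0.306, 0.638]
wrist_force: [1.1, -0.7, -0.7]
opening: 0.555
```

```bash
python3 - <<'E'
from h import *; from bench import bot
go(bot,shelfP(.0595,0,.0297),shelfR())
c=bot.camera("wrist"); im=cv2.cvtColor(c["image"],cv2.COLOR_RGB2BGR)
cv2.imwrite("pics/w11.png",cv2.resize(im[60:260,140:360],None,fx=3,fy=3,interpolation=cv2.INTER_CUBIC))
E
```

```text
turn [0.0014 0.0008 0.0021] shift cm [0.01 0.63 0.02] t 14.0 pos [ 0.5718 -0.2794  0.0905] open 0.555 F [ 1.1 -0.7 -0.7]
```

View pics/w11.png

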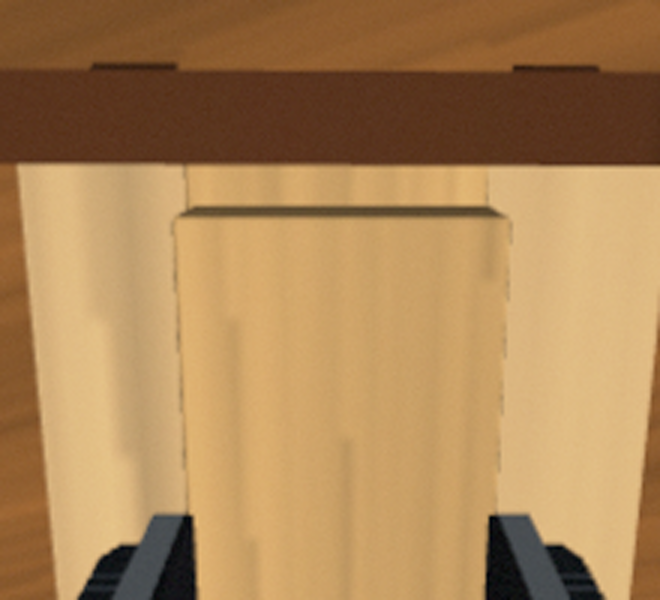

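Its bottom edge is at the long blank's surface with a gap of about 6.5 mm. I'll slide towards the stop and settle it.

drive_tool --moves '[[[0,0,0,0,0.2,0,-1],[0,0,0,0,0.4,0,-1],[0,0,0,0.05,0.5,0,-1],[0,0,0,0.1,0.55,0,-1],[0,0,0,0.15,0.6,0,-1],[0,0,0,0.2,0.6,0,-1],[0,0,0,0.2,0.6,0,-1],[0,0,0,0.2,0.6,0,-1]]]'

```text
clock: 14.72
tool_pos: [0.5675, -0.2779, 0.0884]
ee_rot: [-0.507, 0.493, 0.305, 0.638]
wrist_force: [-7.3, 5.4, 13.8]
opening: 0.555
```

```bash
python3 - <<'E'
from h import *; from bench import bot
go(bot,shelfP(.0585,0,.0297),shelfR())
c=bot.camera("wrist"); im=cv2.cvtColor(c["image"],cv2.COLOR_RGB2BGR)
cv2.imwrite("pics/w12.png",cv2.resize(im[60:260,140:360],None,fx=3,fy=3,interpolation=cv2.INTER_CUBIC))
E
```

```text
turn [0.0018 0.0007 0.0034] shift cm [-0.04  0.22  0.02] t 14.72 pos [ 0.5675 -0.2779  0.0884] open 0.555 F [-7.3  5.4 13.8]
```

View pics/w12.png

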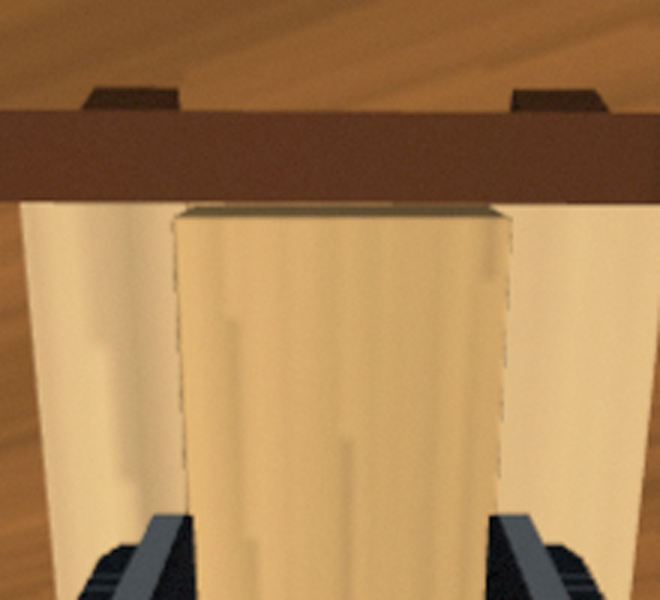

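It is seated at the stop, with the force square to the slope at about 16 N. I'll relax, open and back off.

drive_tool --moves '[[[0,0,0,-0.05,0.05,0,-1],[0,0,0,-0.05,0.05,0,0.3],[0,0,0,-0.05,0.05,0,0.6],[0,0,0,-0.05,0.05,0,0.8],[0,0,0,-0.1,0.05,0,0.8],[0,0,0,-0.3,0.05,0,0.8],[0,0,0,-0.3,0.05,0,0.8],[0,0,0,-2,0.05,0,0.8],[0,0,0,-5,0,0,0.8],[0,0,0,-8,-0.5,0,0.8],[0,0,0,-11,-1,0,1],[0,0,0,-13,-1,0,1],[0,0,0,-13,-1,0,1],[0,0,0,-13,-1,0,1]]]'

```text
clock: 15.93
tool_pos: [0.5343, -0.2671, 0.2154]
ee_rot: [-0.508, 0.493, 0.304, 0.638]
wrist_force: [0.7, 0.9, -0.3]
opening: 1.001
```

```bash
python3 - <<'E'
from h import *; from bench import bot
go(bot,shelfP(.0585,0,.2),shelfR())
for n in ("wrist","scene"):
    c=bot.camera(n); im=cv2.cvtColor(c["image"],cv2.COLOR_RGB2BGR)
    K=c["camera_matrix"]; cam=(K[0,0],K[0,2],K[1,2],c["xyz"],c["orientation"])
    im0=im.copy()
    for (x0,x1,w,z,col) in((0,.2,.06,0,(0,0,255)),(0,.16,.025,.018,(0,255,0)),(0,.11,.025,.036,(255,0,0))):
        S=Rsh(SYAW).apply(np.array([(x1,w,z),(x1,-w,z),(x0,-w,z),(x0,w,z)]))+[*SHO,.04]
        cv2.polylines(im,[proj('',S,cam).round().astype(int)],True,col,1)
    if n=="scene": im=np.hstack([cv2.resize(i[190:310,35:165],None,fx=3,fy=3,interpolation=cv2.INTER_CUBIC) for i in(im,im0)])
    cv2.imwrite(f"pics/{n}13.png",im)
E
```

```text
turn [ 0.0021 -0.0006  0.0064] shift cm [-3.94  1.27  0.06] t 15.93 pos [ 0.5343 -0.2671  0.2154] open 1.001 F [ 0.7  0.9 -0.3]
```

View pics/wrist13.png

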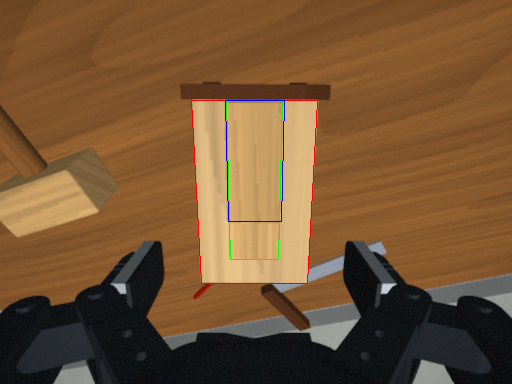

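View pics/scene13.png

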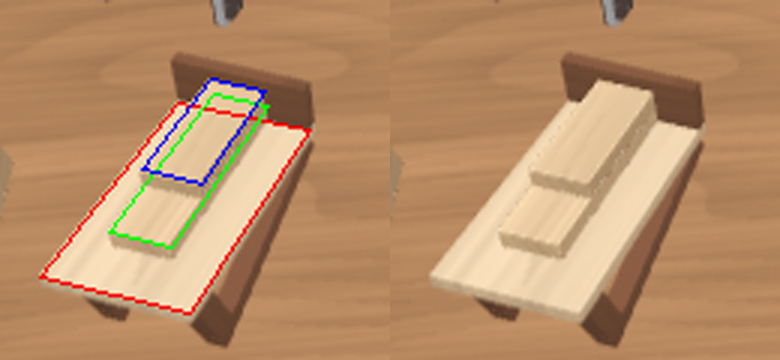

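Both blanks lie flat on their nominal outlines (green and blue), ends against the stop. The gripper is clear and the wrist force is about 1 N, so I'm handing in.

```bash
python3 - <<'E'
from bench import bot
print(bot.sign_off())
E
```

```text
the job is handed in; nothing more can be done
None
```

The long plain blank is flat on the shelf, lengthwise and midway across, with its end at the stop. The short plain blank is stacked on top of it, also at the stop. I handed the job in at about 16 s, of the 54 s allowed.

- **Final pictures:** in the wrist and scene pictures, both blanks sit on their nominal outlines to within about 2 mm. The last close-up before I let go of the short blank showed its end within about 1 mm of the stop.
- **Robot at hand-in:** the gripper was open, about 15 cm away from the blanks, and the wrist force was near zero.
- **Bored blank:** I never touched it. The last picture showing it was taken just after I lifted the short blank, so I did not check its position again at the end.
- **Disagreements:** the scene and top cameras disagreed by 2–4 mm on positions, so I averaged them, and the wrist pictures then agreed with the averages. Closing the jaws pushed each blank down slightly, so the TCP ended about 3 mm above the height I had aimed for. I allowed for this when placing.

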